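# Clamp the phone stand in the desk dock

## Robot

A 6-joint arm with a two-finger parallel gripper is mounted at the origin on the work surface. World frame = base frame: x ahead of the robot, y to its left, z up, the work surface at z = 0. Lengths are in m, angles in rad, forces in N, time in s.
With the tool pointing down it reaches from about 0.325 to 0.75 m from the base axis. Payload 7.6 kg.
Tool frame: the origin (TCP) lies on the centre line of the jaws, within the pads' length; the fingertips stand 17 mm ahead of it and the grasp point (between the pads) lies 2 mm behind it (manip.tips_ahead is the distance from the TCP to the fingertips, in m); z points along the fingers, y is the line along which they close (so a half turn about z gives the same grasp; the last joint's range is limited). The gripper opens to 85 mm and grips with 20 to 120 N. Pads are 22 mm wide; open, the fingers measure 114 mm over their backs; the gripper's body (76 mm by 85 mm) begins 54 mm behind the grasp point. The pads swing forward as they close: fully open they stand 13 mm farther back than shut.
Start: joints at [1.145, 0.052, 1.401, -0, 1.689, -0.07], TCP at [0.183, 0.492, 0.248] pointing down, gripper open.
Joint ranges: [-2.9, 2.9], [-0.91, 2.17], [0.12, 2.37], [-1.06, 4.2], [0.26, 2.73], [-2.93, 2.93]. Speed limits (rad/s): [2.57, 2.57, 3.01, 3.14, 3.14, 3.14].

## Interface

Orientations are given as a unit quaternion [x, y, z, w].
In Python, from cell import manip gives the robot as it stands.
- The arm moves only by the tool arm_command, never from a script. Its argument "deltas" is a list of rows, each an object of numbers: "gripper": the opening, from 0 (shut) to 1 (fully open); "dx", "dy", "dz": the shift along the tool's x, y, z normalised to -1 to 1, where 1 is 0.5 m; "wx", "wy", "wz": the turn, a rotation vector about the tool's x, y, z normalised to -1 to 1, where 1 is 180 degrees. A call has exactly 8 rows; each row shifts and turns the commanded pose from where the row before left it, along the tool's axes as they then stand; what a row does not reach is not made up. A row lasts 1/8 s, in which the tool goes at most 62.5 mm and 10.7 degrees, less where a joint would pass 70% of its speed; a pose out of reach is approached as far as the arm can. A call with a number of a shift or a turn outside -1 to 1 is refused whole. A call with a gripper value outside its range is refused whole. The fingers move at their own pace and stop on an object; the grip force is fixed at half the most. Time passes only in rows, so rows that do not move let the fingers close, or fill a call up. It gives the time, the measured TCP pose, the force, the opening and the grip force at its end, in the units of the state.
- manip.get_state(): the state, without advancing time (a new reading comes with each control period).
- manip.capture(name): name is "scene" or "top" or "wrist"; returns the picture (400x640x3 uint8, red, green, blue); there is no depth.
- manip.camera_model(name): a dict with "fx", "fy", "cx", "cy" (pixels), "distortion" ([k1, k2, p1, p2, k3] as OpenCV has them; the pictures are not rectified), "R" (3x3) and "t" (3): a world point X has camera coordinates R X + t. Camera axes: x right, y down, z forward; pixel columns grow to the right and rows downward; lengths in m; the calibration is good to about 2 mm. A picture is of the moment at which its call begins: read the wrist's pose just before it. camera_model takes no time and is no camera call; for the wrist camera it gives the pose at the moment of the call.
- manip.close_job(): hands the job in; it is judged then, once.
Trained networks look in the newest picture that a camera, given by its name, has taken for a name from the list of things; names that differ only in an ending like _2 or _b are one class to them, and where a whole thing is asked for, a point or a joint stands for the part that bears it (a point fixed in the world has none). Each returns a list of dicts, best first, with "score" (0 to 1); they miss things now and then, are a little off and sometimes report something else, mostly with a low value. They report only what shows in the picture. A call takes as long as a camera call. They do not tell look-alikes from the thing itself.
- manip.find_in(name, camera): "rect" ([left, top, right, bottom] in pixels, round what is visible of it).
The state is a dict: "time": time; "joint_positions": joint angles; "joint_velocities": joint speeds; "tau": joint torques, N m; "position": TCP position; "eef_rot": TCP orientation; "wrist_force": force on the tool from outside, world axes, zero at the start; "torque": the same for the moment, N m; "opening": finger opening in m; "gripper_force": force on a finger pad.
Only numpy, scipy, OpenCV 4.12 (cv2) and the standard library are available. Lean on these libraries where they do the work, as an engineer would, in place of code of your own. Each camera call takes 0.05 s, during which the arm holds its last target. There are 200 camera calls.

## Task

Push the loose blue phone stand along its desk dock until its flat foot is fully home against the grey end post. Then turn the red hand knob clockwise by its grip until its cam bites on the foot and the resistance rises sharply, and give it an eighth of a turn (45 degrees) more and no further, so that the foot is held firmly but not crushed. Be gentle, leave the mug, mouse and phone alone, and let go at the end.

Things in the scene. Friction and masses are not known exactly. Their poses are not given: they have to be found in the camera images.
- dock: pale aluminium plate 320 x 170 mm, 10 mm thick, fixed to the desk. x is the way the stand is pushed in; origin on the desk below the channel's middle line, 28 mm before the grey end post (x 28 to 58 mm, top 28 mm over the desk). Low rails guide the stand; their tops are 20 mm over the desk. The red knob is on the -y side, a brass sprung jaw on the +y side (its block's top 26 mm over the desk).
- stop (a point): centre of the end post's face that the foot's tip must meet, 28 mm along dock x from the dock's origin, 14 mm over the desk. Axes as the dock.
- knob: red hand knob with crank grip, turning about the vertical at constant height. Origin on its axis, 21 mm over the desk (dock x 0, y -56 mm); its x axis points to the grip. A steel spiral cam under it closes 2 mm per rad on the foot's side when turned clockwise (seen from above) and squeezes the foot against the sprung jaw. It stays where it is left; 4.5 rad in all, a single grasp can do.
- stand: loose phone stand, 0.17 to 0.33 kg, on the plate between the rails, 45 to 80 mm short of home. Dark flat foot 160 x 60 x 8 mm; blue block 38 mm high on its rear 40 mm, and a reclined blue back plate to 78 mm. Origin: centre of the foot's underside, 10 mm over the desk; x to the foot's tip. Flat upright rear face at x = -80 mm, 60 mm wide, 0 to 38 mm above the origin.
- foot_tip (a point): middle of the front end face of the stand's foot, 80 mm along the stand's x, 4 mm above its underside; it is home when it touches the stop.
- mug: white mug, 76 mm across, 85 mm high; origin at the centre of its underside. Leave alone.
- mouse: black computer mouse 110 x 60 x 34 mm; origin at the centre of its underside. Leave alone.
- phone: black phone lying flat, 148 x 72 x 9 mm; origin at the centre of its underside. Leave alone.
- grip (a point): middle of the knob's upright grip: a freely spinning red post 16 mm across, 13 to 51 mm above the knob's origin, 45 mm from its axis. How far the jaw is set back is not measured: the cam bites after 0.65 to 3.2 rad of easy turning (under 3 N at the grip). At the bite the force at the grip climbs past 5 N and on to 7 to 10 N within 0.25 rad, then more slowly to 10 to 20 N at 45 degrees past it.
Not all that is in view belongs to the job. Leave any green or orange look-alike of the stand alone.

How it is judged:
On the way, in this order (a step that is already met when the one before it is completed fails the run):
1. the stand's foot is home against the end post (tip within 4 mm of it) before the cam squeezes it (x of foot_tip in the frame of stop above -0.004 m and contact force between knob and stand below 8 N), for 0.1 s.
2. the knob bites: its cam squeezes the foot against the jaw with over 12 N (contact force between knob and stand above 12 N and x of foot_tip in the frame of stop above -0.004 m), for 0.1 s.
At the end, for the whole second after the job is handed in: The foot is home (tip within 4 mm of the end post), lies flat and at rest, and the released knob squeezes it with 26 to 41 N, which is what 45 degrees past the bite gives, about 20 degrees either way (contact force between knob and stand between 26 and 41 N and x of foot_tip in the frame of stop above -0.004 m and angle between stand's own z axis and vertical below 0.05 rad and linear speed of stand below 0.01 m/s); the robot touches nothing.
It fails at once if the knob is overtightened: its cam presses on the foot with more than 62 N (contact force between knob and stand above 62 N).
It fails at once if the stand pushed with more than 40 N (contact force between the fingers and stand above 40 N).
It fails at once if mug moved more than 20 mm (distance of mug from where it was at the start of the episode above 0.02 m).
It fails at once if mouse moved more than 20 mm (distance of mouse from where it was at the start of the episode above 0.02 m).
It fails at once if phone moved more than 20 mm (distance of phone from where it was at the start of the episode above 0.02 m).
It also fails if it takes over 70 s, if anything falls off the work surface, if the arm or the gripper's body presses on something with over 40 N, if the wrist force passes 120 N, or if a joint passes its speed limit or range.

## Working session

There is one attempt and no reset: what is moved stays moved. The work goes in short steps, Python scripts to look and compute and a tool call to move; the robot and the scene stay as the last step left them, time stands still between calls to the robot, and variables do not carry over. Pictures are saved under pics/ and viewed, at most 10 in all, crops included, and the job is handed in when it is done.

Besides the shell and the picture viewer there is one more tool, called after "Emit:" as name(argument=value, ...), one argument or row to a line, values as JSON. arm_command: Moves the arm, as the interface text tells. Its arguments: {"type":"object","properties":{"deltas":{"type":"array"}},"required":["deltas"]}

```bash
mkdir -p pics; ls; python3 - <<'E'
from cell import manip
import cv2, numpy as np
ims=[]
for c in ("scene","top"):
    im=manip.capture(c); cv2.imwrite(f"pics/{c}0.png",im[:,:,::-1])
    for n in ("stand","knob","dock","mug","mouse","phone","grip"):
        print(c,n,[(np.round(d["rect"]).tolist(),round(d["score"],2)) for d in manip.find_in(n,c)][:3])
    m=manip.camera_model(c); print({k:np.round(v,3).tolist() for k,v in m.items()})
print(manip.get_state())
E
```

```text
pics
scene stand [([299.0, 160.0, 336.0, 186.0], 0.89), ([323.0, 194.0, 361.0, 228.0], 0.85), ([236.0, 192.0, 268.0, 234.0], 0.79)]
scene knob [([367.0, 180.0, 383.0, 204.0], 0.72)]
scene dock [([300.0, 182.0, 391.0, 250.0], 0.88)]
scene mug [([258.0, 232.0, 283.0, 270.0], 0.93)]
scene mouse [([354.0, 151.0, 384.0, 171.0], 0.85), ([297.0, 184.0, 392.0, 252.0], 0.54)]
scene phone [([430.0, 177.0, 471.0, 203.0], 0.78), ([361.0, 183.0, 384.0, 205.0], 0.39)]
scene grip [([362.0, 179.0, 384.0, 207.0], 0.61)]
{'fx': 492.347, 'fy': 492.347, 'cx': 324.62, 'cy': 203.237, 'distortion': [-0.008, 0.0, 0.0, 0.0, 0.0], 'R': [[0.758, 0.652, 0.003], [0.408, -0.471, -0.783], [-0.509, 0.595, -0.623]], 't': [-0.351, -0.164, 1.878]}
top stand [([402.0, 272.0, 464.0, 310.0], 0.9), ([220.0, 257.0, 278.0, 284.0], 0.84), ([337.0, 247.0, 392.0, 293.0], 0.78)]
top knob [([239.0, 178.0, 272.0, 195.0], 0.88)]
top dock [([236.0, 160.0, 349.0, 232.0], 0.58)]
top mug [([373.0, 187.0, 414.0, 215.0], 0.61)]
top mouse [([182.0, 211.0, 211.0, 255.0], 0.7)]
top phone [([169.0, 113.0, 198.0, 162.0], 0.64), ([266.0, 186.
[... 288 characters left out ...]
time': 0.8, 'joint_positions': array([ 1.14466564e+00,  5.21555767e-02,  1.40069253e+00,  2.06930001e-05,
        1.68860743e+00, -7.03040441e-02]), 'joint_velocities': array([-0.0002592 , -0.00017372, -0.00052071, -0.00187622,  0.00050433,
       -0.00025097]), 'tau': array([ 1.31059220e-03, -3.81519198e+01, -3.60289586e+01, -8.80282437e-05,
        3.50619894e-04, -1.73898468e-05]), 'position': array([0.18287427, 0.49213809, 0.24835038]), 'eef_rot': array([1.76975024e-01, 9.84215340e-01, 6.89821799e-05, 6.88356053e-06]), 'wrist_force': array([ 0.12275877, -0.59207452,  0.74584776]), 'torque': array([0.00157835, 0.03828919, 0.01333745]), 'gripper_force': 0.0, 'opening': 0.08552363606876506}
```

```bash
python3 - <<'E'
import cv2
im=cv2.imread("pics/top0.png"); c=im[95:325,150:480]
cv2.imwrite("pics/top0c.png",cv2.resize(c,None,fx=2.4,fy=2.4,interpolation=cv2.INTER_CUBIC))
E
```

```text
(no output)
```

View pics/top0c.png

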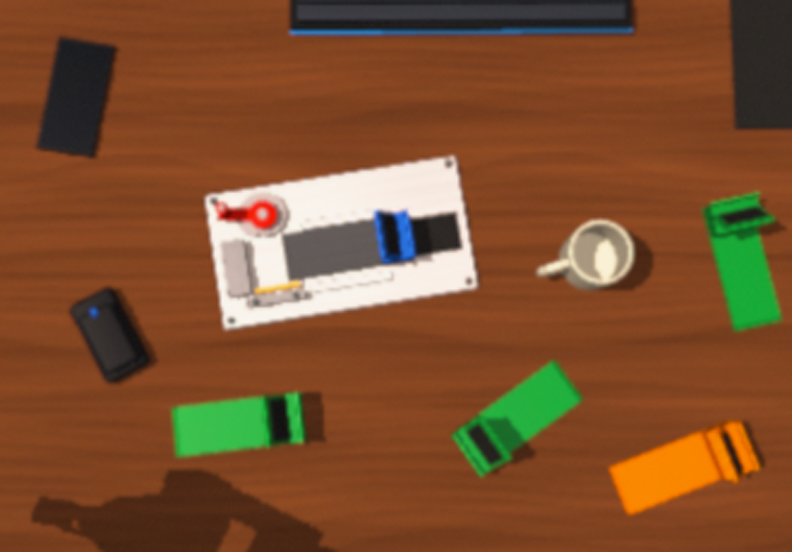

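View pics/scene0.png

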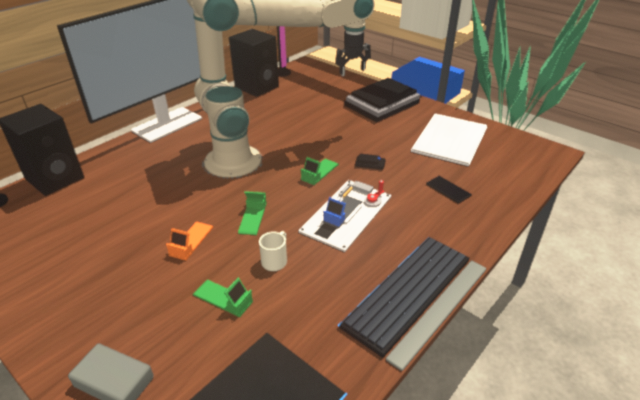

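The blue stand on the pale plate, at crop (340,245), is the one meant. The three green ones (240,425), (515,420), (740,260) and the orange one (685,465) are look-alikes off the dock. The end post is at (238,268) and the knob axis at (262,213) with its grip at (222,210), so dock x points left in the picture.

```bash
cat > h.py <<'E'
from cell import manip
import cv2, numpy as np
from scipy.spatial.transform import Rotation as Ro
def ray(m,px,z):
    K=np.array([[m["fx"],0,m["cx"]],[0,m["fy"],m["cy"]],[0,0,1]],float)
    R=np.array(m["R"]);t=np.array(m["t"])
    u=cv2.undistortPoints(np.array([[px]],float),K,np.array(m["distortion"],float))[0,0]
    d=R.T@np.array([u[0],u[1],1]); c=-R.T@t
    return c+d*(z-c[2])/d[2]
def proj(m,X):
    K=np.array([[m["fx"],0,m["cx"]],[0,m["fy"],m["cy"]],[0,0,1]],float)
    R=np.array(m["R"],float)
    return cv2.projectPoints(np.array(X,float).reshape(-1,3),cv2.Rodrigues(R)[0],np.array(m["t"],float),K,np.array(m["distortion"],float))[0][:,0]
E
python3 - <<'E'
from h import *
m=manip.camera_model("top")
for n,p,z in [("c1",(207,194),.01),("c2",(455,157),.01),("c3",(477,290),.01),("c4",(224,328),.01),("axis",(262,213),.03),("grip",(221,208),.07),("footL1",(284,235),.018),("footL2",(291,281),.018),("blk",(413,235),.048),("mug",(598,254),.085),("mouse",(110,335),.03)]:
    print(n,np.round(ray(m,(p[0]/2.4+150,p[1]/2.4+95),z),3))
w=manip.camera_model("wrist"); s=manip.get_state()
T=Ro.from_quat(s["eef_rot"]); R=np.array(w["R"]); c=-R.T@w["t"]
print("cam in tool",T.inv().apply(c-s["position"]),"axes in tool\n",np.round(T.as_matrix().T@R.T,3),w["fx"],w["distortion"]); print(np.round(T.as_matrix(),3))
E
```

```text
c1 [0.587 0.202 0.01 ]
c2 [ 0.633 -0.111  0.01 ]
c3 [ 0.463 -0.136  0.01 ]
c4 [0.418 0.179 0.01 ]
axis [0.559 0.131 0.03 ]
grip [0.559 0.176 0.07 ]
footL1 [0.533 0.105 0.018]
footL2 [0.476 0.096 0.018]
blk [ 0.528 -0.056  0.048]
mug [ 0.498 -0.275  0.085]
mouse [0.41  0.315 0.03 ]
cam in tool [ 0.07326067  0.00027063 -0.12437422] axes in tool
 [[ 0.001 -0.958 -0.286]
 [ 1.     0.001 -0.   ]
 [ 0.001 -0.286  0.958]] 303.56572125221885 [-0.03362185  0.          0.          0.          0.        ]
[[-0.937  0.348  0.   ]
 [ 0.348  0.937  0.   ]
 [ 0.     0.    -1.   ]]
```

Emit:
arm_command(
  deltas=[
    {"dx":-0.1026,"dy":-0.0622,"gripper":0},
    {"dx":-0.1026,"dy":-0.0622,"gripper":0},
    {"dx":-0.1026,"dy":-0.0622,"gripper":0},
    {"dx":-0.1026,"dy":-0.0622,"gripper":0},
    {"dx":-0.1026,"dy":-0.0622,"gripper":0},
    {"dx":-0.1026,"dy":-0.0622,"gripper":0},
    {"dx":-0.1026,"dy":-0.0622,"gripper":0},
    {"dx":-0.1026,"dy":-0.0622,"gripper":0},
  ],
)

```text
invalid input
```

Emit:
arm_command(
  deltas=[
    {"dx":-0.0666,"dy":-0.0402,"gripper":0},
    {"dx":-0.0666,"dy":-0.0402,"gripper":0},
    {"wz":0.0567,"gripper":0},
    {"wz":0.0567,"gripper":0},
    {"wz":0.0567,"gripper":0},
    {"wz":0.0567,"gripper":0},
    {"wz":0.0567,"gripper":0},
    {"wz":0.0567,"gripper":0},
  ],
)

```text
invalid input
```

```bash
python3 - <<'E'
from h import *
s=manip.get_state(); print(s["time"],s["position"],np.round(s["joint_positions"],2),s["wrist_force"]); R=Ro.from_quat(s["eef_rot"]).as_matrix(); print(np.round(R,3), s["opening"])
np.save("w1.npy",manip.camera_model("wrist"),allow_pickle=True)
im=manip.capture("wrist"); cv2.imwrite("pics/w1.png",im[:,:,::-1])
for n in ("stand","knob","dock","grip"): print(n,[(np.round(d["rect"]).tolist(),round(d["score"],2)) for d in manip.find_in(n,"wrist")][:3])
E
```

```text
0.8 [0.18287427 0.49213809 0.24835038] [ 1.14  0.05  1.4   0.    1.69 -0.07] [ 0.12275877 -0.59207452  0.74584776]
[[-0.937  0.348  0.   ]
 [ 0.348  0.937  0.   ]
 [ 0.     0.    -1.   ]] 0.08552363606876506
stand [([124.0, 289.0, 174.0, 315.0], 0.82)]
knob []
dock [([138.0, 386.0, 173.0, 400.0], 0.75)]
grip []
```

View pics/w1.png

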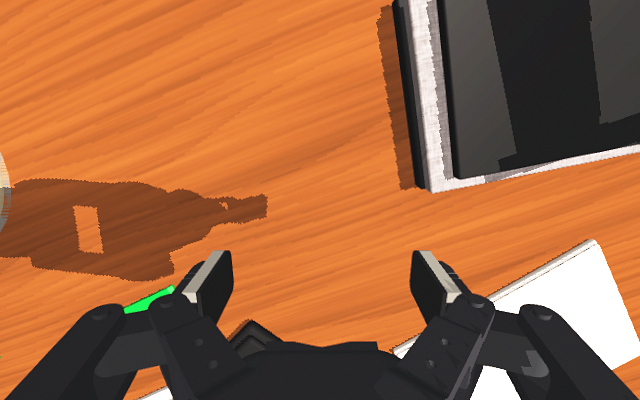

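The wrist view is from the start pose, because both moves were refused. It shows only desk, with the open fingers at (205,285) and (435,285). I'll resend with every key filled in.

Emit:
arm_command(
  deltas=[
    {"dx":-0.1026,"dy":-0.0622,"dz":0,"wx":0,"wy":0,"wz":0,"gripper":0},
    {"dx":-0.1026,"dy":-0.0622,"dz":0,"wx":0,"wy":0,"wz":0,"gripper":0},
    {"dx":-0.1026,"dy":-0.0622,"dz":0,"wx":0,"wy":0,"wz":0,"gripper":0},
    {"dx":-0.1026,"dy":-0.0622,"dz":0,"wx":0,"wy":0,"wz":0,"gripper":0},
    {"dx":-0.1026,"dy":-0.0622,"dz":0,"wx":0,"wy":0,"wz":0,"gripper":0},
    {"dx":-0.1026,"dy":-0.0622,"dz":0,"wx":0,"wy":0,"wz":0,"gripper":0},
    {"dx":-0.1026,"dy":-0.0622,"dz":0,"wx":0,"wy":0,"wz":0,"gripper":0},
    {"dx":-0.1026,"dy":-0.0622,"dz":0,"wx":0,"wy":0,"wz":0,"gripper":0},
  ],
)

```text
time: 2.05
position: [0.4819, 0.1142, 0.2486]
eef_rot: [0.177, 0.984, 0.0, 0.0]
wrist_force: [1.6, 0.8, 0.2]
opening: 0.0001
gripper_force: 0.0
```

Emit:
arm_command(
  deltas=[
    {"dx":-0.0666,"dy":-0.0402,"dz":0,"wx":0,"wy":0,"wz":0,"gripper":0},
    {"dx":-0.0666,"dy":-0.0402,"dz":0,"wx":0,"wy":0,"wz":0,"gripper":0},
    {"dx":0,"dy":0,"dz":0,"wx":0,"wy":0,"wz":0.0567,"gripper":0},
    {"dx":0,"dy":0,"dz":0,"wx":0,"wy":0,"wz":0.0567,"gripper":0},
    {"dx":0,"dy":0,"dz":0,"wx":0,"wy":0,"wz":0.0567,"gripper":0},
    {"dx":0,"dy":0,"dz":0,"wx":0,"wy":0,"wz":0.0567,"gripper":0},
    {"dx":0,"dy":0,"dz":0,"wx":0,"wy":0,"wz":0.0567,"gripper":0},
    {"dx":0,"dy":0,"dz":0,"wx":0,"wy":0,"wz":0.0567,"gripper":0},
  ],
)

```text
time: 3.05
position: [0.5293, 0.0551, 0.2483]
eef_rot: [0.656, 0.755, 0.0, -0.0]
wrist_force: [-0.0, -0.8, 0.1]
opening: 0.0002
gripper_force: 0.0
```

```bash
cat > look.py <<'E'
from h import *
import sys
s=manip.get_state(); print(s["time"],s["position"],np.round(s["joint_positions"],2),s["wrist_force"]); R=Ro.from_quat(s["eef_rot"]).as_matrix(); print(np.round(R,3), s["opening"])
n=sys.argv[1]; np.save(n+".npy",manip.camera_model("wrist"),allow_pickle=True)
im=manip.capture("wrist"); cv2.imwrite(f"pics/{n}.png",im[:,:,::-1])
for n in ("stand","knob","dock","grip"): print(n,[(np.round(d["rect"]).tolist(),round(d["score"],2)) for d in manip.find_in(n,"wrist")][:3])
E
python3 look.py w2
```

```text
3.05 [0.52930893 0.05510035 0.24829345] [ 0.03  0.07  1.38  0.    1.69 -0.11] [-0.00512107 -0.75198053  0.05310229]
[[-0.14  0.99 -0.  ]
 [ 0.99  0.14  0.  ]
 [ 0.    0.   -1.  ]] 0.00020857449779462456
stand [([77.0, 254.0, 176.0, 335.0], 0.79), ([66.0, 4.0, 167.0, 127.0], 0.77), ([280.0, 128.0, 334.0, 267.0], 0.66)]
knob [([338.0, 54.0, 384.0, 138.0], 0.89)]
dock [([238.0, 44.0, 393.0, 293.0], 0.98)]
grip [([335.0, 53.0, 384.0, 137.0], 0.94)]
```

View pics/w2.png

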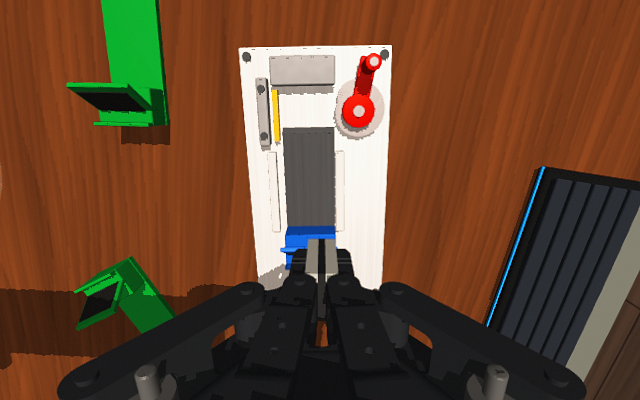

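The wrist view shows the end post's front edge at (302,86), the foot's tip edge from (284,127) to (334,127), the knob axis at (359,111), and the grip top at (374,62). The stand's rear block is partly hidden by the closed fingers at (310,245).

```bash
python3 - <<'E'
from h import *
m=np.load("w2.npy",allow_pickle=True).item()
im=cv2.imread("pics/w2.png")
cv2.imwrite("pics/w2c.png",cv2.resize(im[40:280,230:400],None,fx=3.2,fy=2.5,interpolation=cv2.INTER_CUBIC)) 
P=lambda p,z: ray(m,p,z)[:2]
a,b=P((239.5,47.5),.01),P((391.5,45.5),.01)
u=b-a; print("corners",a,b,np.linalg.norm(u)); v=-u/np.linalg.norm(u); ux=np.array([v[1],-v[0]]); print("dock x",ux,np.degrees(np.arctan2(ux[1],ux[0])))
for n,p,z in [("post l",(271,86),.028),("post r",(334,84.5),.028),("axis",(359,111),.034),("axis z.045",(359,111),.045),("gripTop",(374,62),.072),("tipL",(284,127.5),.018),("tipR",(334,127.5),.018),("jaw l",(259,79),.026)]:
    q=P(p,z); print(n,np.round(q,4),"dock rel corner mid",np.round([(q-(a+b)/2)@ux,(q-(a+b)/2)@v],4))
E
```

```text
corners [0.42087863 0.17927993] [0.58534792 0.20457918] 0.16640372061746292
dock x [-0.15203535  0.98837506] 98.74489680993841
post l [0.4621 0.1432] dock rel corner mid [-0.0419  0.048 ]
post r [0.5287 0.1541] dock rel corner mid [-0.0412 -0.0195]
axis [0.5592 0.1309] dock rel corner mid [-0.0689 -0.0462]
axis z.045 [0.5579 0.1308] dock rel corner mid [-0.0688 -0.0448]
gripTop [0.5608 0.1753] dock rel corner mid [-0.0252 -0.0545]
tipL [0.4795 0.1011] dock rel corner mid [-0.0862  0.0371]
tipR [0.536  0.1091] dock rel corner mid [-0.0869 -0.0199]
jaw l [0.4483 0.1487] dock rel corner mid [-0.0344  0.0608]
```

View pics/w2c.png

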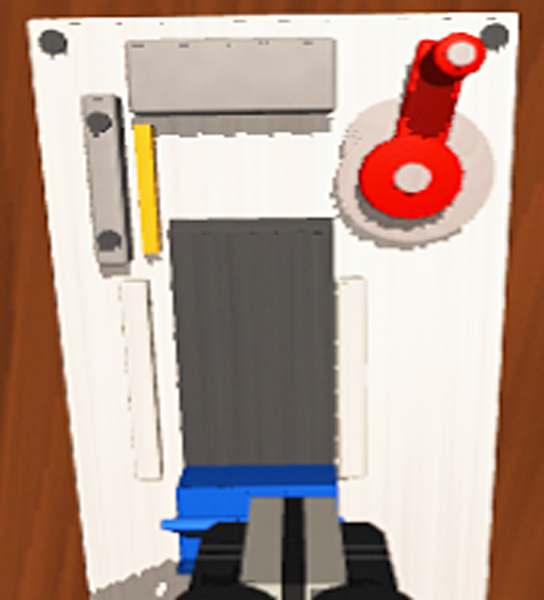

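The crop confirms it. This blue-backed stand with the dark foot sits on the dock between the rails, about 45 mm short of the post, and the measured offsets agree with the given sizes to 1–2 mm. I'll move in behind its rear face.

Emit:
arm_command(
  deltas=[
    {"dx":-0.1019,"dy":-0.0085,"dz":0,"wx":0,"wy":0,"wz":0,"gripper":0},
    {"dx":-0.1019,"dy":-0.0085,"dz":0,"wx":0,"wy":0,"wz":0,"gripper":0},
    {"dx":-0.1019,"dy":-0.0085,"dz":0,"wx":0,"wy":0,"wz":0,"gripper":0},
    {"dx":0,"dy":0,"dz":0.1,"wx":0,"wy":0,"wz":0,"gripper":0},
    {"dx":0,"dy":0,"dz":0.1,"wx":0,"wy":0,"wz":0,"gripper":0},
    {"dx":0,"dy":0,"dz":0.1,"wx":0,"wy":0,"wz":0,"gripper":0},
    {"dx":0,"dy":0,"dz":0.1,"wx":0,"wy":0,"wz":0,"gripper":0},
    {"dx":0,"dy":0,"dz":0.014,"wx":0,"wy":0,"wz":0,"gripper":0},
  ],
)

```text
time: 4.3
position: [0.5366, -0.0974, 0.0377]
eef_rot: [0.653, 0.758, -0.002, -0.003]
wrist_force: [-0.1, 0.8, -0.1]
opening: -0.0001
gripper_force: 0.0
```

```bash
python3 look.py w3
```

```text
4.3 [ 0.53658213 -0.09735753  0.03766311] [-0.25  0.29  1.57  0.    1.29 -0.4 ] [-0.1496313   0.84794352 -0.05658033]
[[-0.148  0.989 -0.007]
 [ 0.989  0.148  0.002]
 [ 0.003 -0.007 -1.   ]] -7.62146265176191e-05
stand [([0.0, 296.0, 66.0, 400.0], 0.95), ([200.0, 2.0, 450.0, 190.0], 0.84)]
knob []
dock [([159.0, 0.0, 536.0, 290.0], 0.95)]
grip []
```

View pics/w3.png

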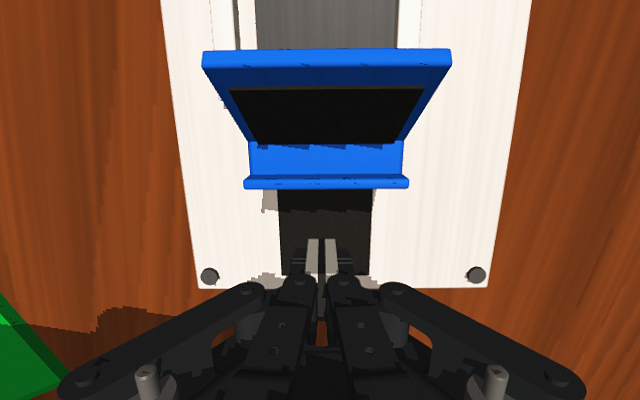

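The view shows the rear of the blue stand dead ahead: a ledge edge at row 185, columns 245–408, and the back plate leaning away from me. The shut fingers are behind it at (320,255), centred, with a clear gap.

```bash
python3 - <<'E'
from h import *
m=np.load("w3.npy",allow_pickle=True).item(); p=np.array([0.5366,-0.0974]); u=np.array([-.148,.989]); v=np.array([-.989,-.148])
for z in (.048,.058,.066):
  for px in ((245,188),(408,188)):
    q=ray(m,px,z)[:2]-p; print(z,np.round([q@u,q@v],4))
E
```

```text
0.048 [0.0435 0.03  ]
0.048 [ 0.0436 -0.0334]
0.058 [0.0461 0.0274]
0.058 [ 0.0462 -0.0305]
0.066 [0.0481 0.0252]
0.066 [ 0.0482 -0.0282]
```

Emit:
arm_command(
  deltas=[
    {"dx":0.016,"dy":0,"dz":0,"wx":0,"wy":0,"wz":0,"gripper":0},
    {"dx":0.016,"dy":0,"dz":0,"wx":0,"wy":0,"wz":0,"gripper":0},
    {"dx":0.012,"dy":0,"dz":0,"wx":0,"wy":0,"wz":0,"gripper":0},
    {"dx":0.006,"dy":0,"dz":0,"wx":0,"wy":0,"wz":0,"gripper":0},
    {"dx":0.006,"dy":0,"dz":0,"wx":0,"wy":0,"wz":0,"gripper":0},
    {"dx":0.006,"dy":0,"dz":0,"wx":0,"wy":0,"wz":0,"gripper":0},
    {"dx":0.006,"dy":0,"dz":0,"wx":0,"wy":0,"wz":0,"gripper":0},
    {"dx":0.006,"dy":0,"dz":0,"wx":0,"wy":0,"wz":0,"gripper":0},
  ],
)

```text
time: 5.55
position: [0.5336, -0.0614, 0.0413]
eef_rot: [0.654, 0.757, -0.0, 0.0]
wrist_force: [-0.1, -1.7, -0.2]
opening: -0.0001
gripper_force: 0.5
```

Emit:
arm_command(
  deltas=[
    {"dx":0.006,"dy":0,"dz":0,"wx":0,"wy":0,"wz":0,"gripper":0},
    {"dx":0.006,"dy":0,"dz":0,"wx":0,"wy":0,"wz":0,"gripper":0},
    {"dx":0.006,"dy":0,"dz":0,"wx":0,"wy":0,"wz":0,"gripper":0},
    {"dx":0.006,"dy":0,"dz":0,"wx":0,"wy":0,"wz":0,"gripper":0},
    {"dx":0.006,"dy":0,"dz":0,"wx":0,"wy":0,"wz":0,"gripper":0},
    {"dx":0.006,"dy":0,"dz":0,"wx":0,"wy":0,"wz":0,"gripper":0},
    {"dx":0.006,"dy":0,"dz":0,"wx":0,"wy":0,"wz":0,"gripper":0},
    {"dx":0.006,"dy":0,"dz":0,"wx":0,"wy":0,"wz":0,"gripper":0},
  ],
)

```text
time: 6.55
position: [0.5301, -0.0374, 0.0413]
eef_rot: [0.654, 0.757, 0.0, -0.0]
wrist_force: [1.0, -1.2, -1.0]
opening: 0.0004
gripper_force: 0.4
```

Emit:
arm_command(
  deltas=[
    {"dx":0.006,"dy":0,"dz":0,"wx":0,"wy":0,"wz":0,"gripper":0},
    {"dx":0.006,"dy":0,"dz":0,"wx":0,"wy":0,"wz":0,"gripper":0},
    {"dx":0.004,"dy":0,"dz":0,"wx":0,"wy":0,"wz":0,"gripper":0},
    {"dx":0.004,"dy":0,"dz":0,"wx":0,"wy":0,"wz":0,"gripper":0},
    {"dx":0.002,"dy":0,"dz":0,"wx":0,"wy":0,"wz":0,"gripper":0},
    {"dx":0.002,"dy":0,"dz":0,"wx":0,"wy":0,"wz":0,"gripper":0},
    {"dx":0.002,"dy":0,"dz":0,"wx":0,"wy":0,"wz":0,"gripper":0},
    {"dx":0.002,"dy":0,"dz":0,"wx":0,"wy":0,"wz":0,"gripper":0},
  ],
)

```text
time: 7.55
position: [0.5281, -0.0237, 0.0413]
eef_rot: [0.654, 0.757, 0.0, -0.0]
wrist_force: [0.2, -0.9, -0.5]
opening: -0.0003
gripper_force: 0.5
```

Emit:
arm_command(
  deltas=[
    {"dx":0.001,"dy":0,"dz":0,"wx":0,"wy":0,"wz":0,"gripper":0},
    {"dx":0.001,"dy":0,"dz":0,"wx":0,"wy":0,"wz":0,"gripper":0},
    {"dx":0.001,"dy":0,"dz":0,"wx":0,"wy":0,"wz":0,"gripper":0},
    {"dx":0.001,"dy":0,"dz":0,"wx":0,"wy":0,"wz":0,"gripper":0},
    {"dx":0,"dy":0,"dz":0,"wx":0,"wy":0,"wz":0,"gripper":0},
    {"dx":0,"dy":0,"dz":0,"wx":0,"wy":0,"wz":0,"gripper":0},
    {"dx":0,"dy":0,"dz":0,"wx":0,"wy":0,"wz":0,"gripper":0},
    {"dx":0,"dy":0,"dz":0,"wx":0,"wy":0,"wz":0,"gripper":0},
  ],
)

```text
time: 8.55
position: [0.5278, -0.0217, 0.0413]
eef_rot: [0.654, 0.757, 0.0, -0.0]
wrist_force: [-0.2, -0.4, 0.1]
opening: -0.0001
gripper_force: 0.0
```

Emit:
arm_command(
  deltas=[
    {"dx":0.001,"dy":0,"dz":0,"wx":0,"wy":0,"wz":0,"gripper":0},
    {"dx":0.001,"dy":0,"dz":0,"wx":0,"wy":0,"wz":0,"gripper":0},
    {"dx":0,"dy":0,"dz":0,"wx":0,"wy":0,"wz":0,"gripper":0},
    {"dx":0,"dy":0,"dz":0,"wx":0,"wy":0,"wz":0,"gripper":0},
    {"dx":0,"dy":0,"dz":0,"wx":0,"wy":0,"wz":0,"gripper":0},
    {"dx":0,"dy":0,"dz":0,"wx":0,"wy":0,"wz":0,"gripper":0},
    {"dx":0,"dy":0,"dz":0,"wx":0,"wy":0,"wz":0,"gripper":0},
    {"dx":0,"dy":0,"dz":0,"wx":0,"wy":0,"wz":0,"gripper":0},
  ],
)

```text
time: 9.55
position: [0.5277, -0.0208, 0.0413]
eef_rot: [0.654, 0.757, 0.0, 0.0]
wrist_force: [0.4, -1.4, 0.6]
opening: 0.0
gripper_force: 0.7
```

Emit:
arm_command(
  deltas=[
    {"dx":0.001,"dy":0,"dz":0,"wx":0,"wy":0,"wz":0,"gripper":0},
    {"dx":0.001,"dy":0,"dz":0,"wx":0,"wy":0,"wz":0,"gripper":0},
    {"dx":0.001,"dy":0,"dz":0,"wx":0,"wy":0,"wz":0,"gripper":0},
    {"dx":0.001,"dy":0,"dz":0,"wx":0,"wy":0,"wz":0,"gripper":0},
    {"dx":0,"dy":0,"dz":0,"wx":0,"wy":0,"wz":0,"gripper":0},
    {"dx":0,"dy":0,"dz":0,"wx":0,"wy":0,"wz":0,"gripper":0},
    {"dx":0,"dy":0,"dz":0,"wx":0,"wy":0,"wz":0,"gripper":0},
    {"dx":0,"dy":0,"dz":0,"wx":0,"wy":0,"wz":0,"gripper":0},
  ],
)

```text
time: 10.55
position: [0.5274, -0.0189, 0.0413]
eef_rot: [0.654, 0.757, 0.0, 0.0]
wrist_force: [-0.1, -2.6, 1.7]
opening: 0.0001
gripper_force: 1.3
```

```bash
python3 look.py w4; python3 -c "
import cv2
im=cv2.imread('pics/w4.png')[:250,150:500]; cv2.imwrite('pics/w4c.png',cv2.resize(im,None,fx=2.2,fy=2.2,interpolation=cv2.INTER_CUBIC))"
```

```text
10.55 [ 0.52735872 -0.01888214  0.04133911] [-0.11  0.23  1.63 -0.    1.28 -0.25] [-0.09680861 -2.56740762  1.66602292]
[[-0.146  0.989  0.   ]
 [ 0.989  0.146 -0.   ]
 [-0.     0.    -1.   ]] 9.334858136156477e-05
stand [([212.0, 0.0, 426.0, 265.0], 0.82), ([1.0, 350.0, 48.0, 400.0], 0.73)]
knob [([409.0, 1.0, 480.0, 15.0], 0.71)]
dock [([154.0, 0.0, 522.0, 349.0], 0.64), ([210.0, 0.0, 427.0, 269.0], 0.33)]
grip [([407.0, 0.0, 478.0, 14.0], 0.73)]
```

View pics/w4c.png

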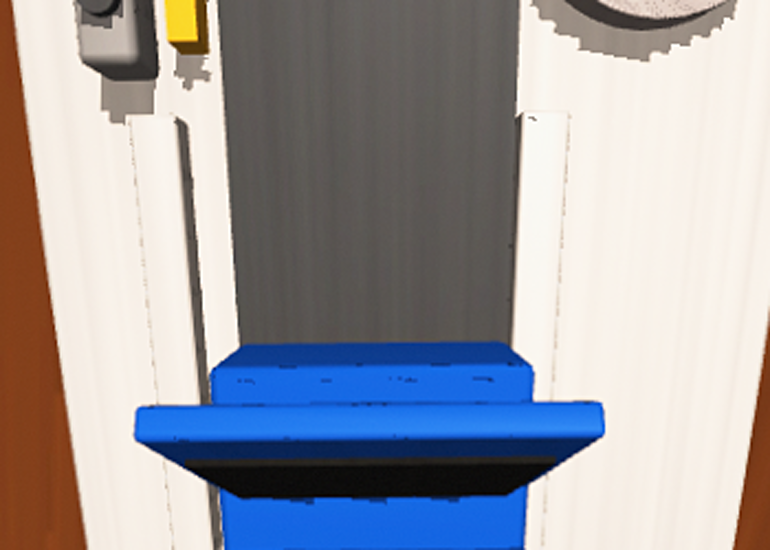

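The foot runs on under the view's top edge between the jaw and the knob. By the numbers the TCP is 143.6 mm before the dock origin and home should be about 143 mm, so it is at or near the post. I'll press a little more.

Emit:
arm_command(
  deltas=[
    {"dx":0.001,"dy":0,"dz":0,"wx":0,"wy":0,"wz":0,"gripper":0},
    {"dx":0.001,"dy":0,"dz":0,"wx":0,"wy":0,"wz":0,"gripper":0},
    {"dx":0,"dy":0,"dz":0,"wx":0,"wy":0,"wz":0,"gripper":0},
    {"dx":0,"dy":0,"dz":0,"wx":0,"wy":0,"wz":0,"gripper":0},
    {"dx":0,"dy":0,"dz":0,"wx":0,"wy":0,"wz":0,"gripper":0},
    {"dx":0,"dy":0,"dz":0,"wx":0,"wy":0,"wz":0,"gripper":0},
    {"dx":0,"dy":0,"dz":0,"wx":0,"wy":0,"wz":0,"gripper":0},
    {"dx":0,"dy":0,"dz":0,"wx":0,"wy":0,"wz":0,"gripper":0},
  ],
)

```text
time: 11.8
position: [0.5273, -0.0188, 0.0414]
eef_rot: [0.654, 0.757, -0.0, 0.001]
wrist_force: [0.5, -6.9, 0.7]
opening: -0.0002
gripper_force: 3.8
```

Emit:
arm_command(
  deltas=[
    {"dx":0.001,"dy":0,"dz":0,"wx":0,"wy":0,"wz":0,"gripper":0},
    {"dx":0.001,"dy":0,"dz":0,"wx":0,"wy":0,"wz":0,"gripper":0},
    {"dx":0,"dy":0,"dz":0,"wx":0,"wy":0,"wz":0,"gripper":0},
    {"dx":0,"dy":0,"dz":0,"wx":0,"wy":0,"wz":0,"gripper":0},
    {"dx":0,"dy":0,"dz":0,"wx":0,"wy":0,"wz":0,"gripper":0},
    {"dx":0,"dy":0,"dz":0,"wx":0,"wy":0,"wz":0,"gripper":0},
    {"dx":0,"dy":0,"dz":0,"wx":0,"wy":0,"wz":0,"gripper":0},
    {"dx":0,"dy":0,"dz":0,"wx":0,"wy":0,"wz":0,"gripper":0},
  ],
)

```text
time: 12.8
position: [0.5274, -0.0187, 0.0417]
eef_rot: [0.654, 0.757, -0.001, 0.002]
wrist_force: [1.4, -11.7, 1.2]
opening: 0.0005
gripper_force: 5.8
```

The stand is home: the TCP stopped at y = -0.0188 while the force rose to 11.7 N. I'll back off, rise and go to the grip.

Emit:
arm_command(
  deltas=[
    {"dx":-0.02,"dy":0,"dz":0,"wx":0,"wy":0,"wz":0,"gripper":0},
    {"dx":-0.04,"dy":0,"dz":0,"wx":0,"wy":0,"wz":0,"gripper":0},
    {"dx":0,"dy":0,"dz":-0.1,"wx":0,"wy":0,"wz":0,"gripper":0},
    {"dx":0,"dy":0,"dz":-0.1,"wx":0,"wy":0,"wz":0,"gripper":0},
    {"dx":0,"dy":0,"dz":-0.1,"wx":0,"wy":0,"wz":0,"gripper":0},
    {"dx":0.1,"dy":0.02,"dz":0,"wx":0,"wy":0,"wz":0,"gripper":1},
    {"dx":0.1,"dy":0.02,"dz":0,"wx":0,"wy":0,"wz":0,"gripper":1},
    {"dx":0,"dy":0,"dz":0,"wx":0,"wy":0,"wz":0,"gripper":1},
  ],
)

```text
time: 13.8
position: [0.5366, 0.0575, 0.1911]
eef_rot: [0.652, 0.758, 0.0, -0.001]
wrist_force: [-0.6, -0.1, 0.4]
opening: 0.0546
gripper_force: 0.0
```

```bash
python3 look.py w5; python3 -c "
import cv2
im=cv2.imread('pics/w5.png')[:300,150:500]; cv2.imwrite('pics/w5c.png',cv2.resize(im,None,fx=2,fy=2,interpolation=cv2.INTER_CUBIC))"
```

```text
13.8 [0.5366059  0.05752299 0.19114458] [ 0.04  0.12  1.45  0.    1.58 -0.11] [-0.64397568 -0.11264676  0.42908203]
[[-0.15   0.989 -0.   ]
 [ 0.989  0.15   0.001]
 [ 0.001 -0.    -1.   ]] 0.05462373515217862
stand [([2.0, 4.0, 137.0, 130.0], 0.82), ([262.0, 81.0, 333.0, 258.0], 0.58)]
knob [([331.0, 43.0, 386.0, 144.0], 0.57)]
dock [([215.0, 31.0, 404.0, 331.0], 0.59)]
grip [([330.0, 39.0, 389.0, 145.0], 0.61)]
```

View pics/w5c.png

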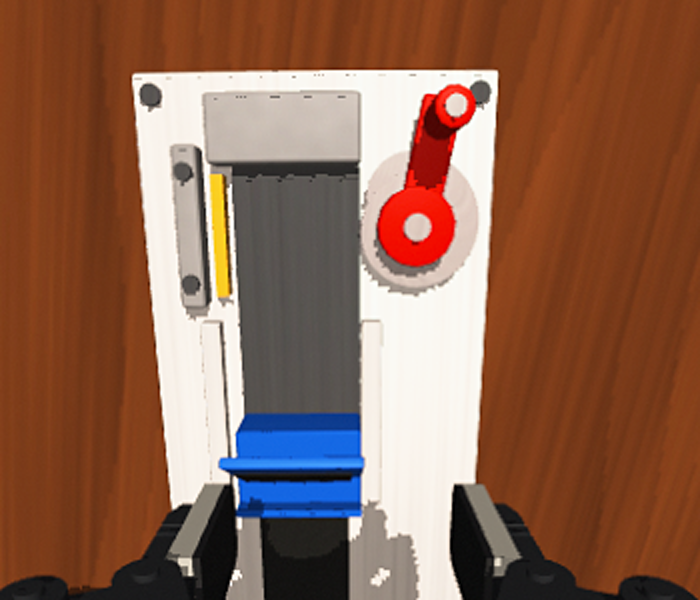

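The foot's tip now meets the post's front face (crop rows 163–175). The grip top is at (457,104) and the axis at (417,227), which are pixels (378.5,52) and (358.5,113.5).

```bash
python3 - <<'E'
from h import *
m=np.load("w5.npy",allow_pickle=True).item(); s=manip.get_state(); R=Ro.from_quat(s["eef_rot"]).as_matrix()
A=ray(m,(358.5,113.5),.036); G=ray(m,(378.5,52),.072); print(A,G,np.linalg.norm((G-A)[:2]),np.degrees(np.arctan2(*(G-A)[1::-1])))
for T in (G,): print("tool delta norm",R.T@(np.r_[T[:2],.057]-s["position"])/.5)
E
```

```text
[0.55857639 0.13093394 0.036     ] [0.56089496 0.17631833 0.072     ] 0.045443578480629694 87.07544332103652
tool delta norm [0.23486065 0.08321013 0.26828754]
```

Emit:
arm_command(
  deltas=[
    {"dx":0.0783,"dy":0.0277,"dz":0,"wx":0,"wy":0,"wz":0,"gripper":1},
    {"dx":0.0783,"dy":0.0277,"dz":0,"wx":0,"wy":0,"wz":0,"gripper":1},
    {"dx":0.0783,"dy":0.0277,"dz":0,"wx":0,"wy":0,"wz":0,"gripper":1},
    {"dx":0,"dy":0,"dz":0.07,"wx":0,"wy":0,"wz":0,"gripper":1},
    {"dx":0,"dy":0,"dz":0.07,"wx":0,"wy":0,"wz":0,"gripper":1},
    {"dx":0,"dy":0,"dz":0.07,"wx":0,"wy":0,"wz":0,"gripper":1},
    {"dx":0,"dy":0,"dz":0.04,"wx":0,"wy":0,"wz":0,"gripper":1},
    {"dx":0,"dy":0,"dz":0.018,"wx":0,"wy":0,"wz":0,"gripper":1},
  ],
)

```text
time: 15.05
position: [0.5606, 0.1769, 0.0565]
eef_rot: [0.654, 0.757, -0.0, -0.0]
wrist_force: [-0.4, -0.4, -0.4]
opening: 0.0852
gripper_force: 0.0
```

Emit:
arm_command(
  deltas=[
    {"dx":0,"dy":0,"dz":0,"wx":0,"wy":0,"wz":0,"gripper":0.5},
    {"dx":0,"dy":0,"dz":0,"wx":0,"wy":0,"wz":0,"gripper":0.35},
    {"dx":0,"dy":0,"dz":0,"wx":0,"wy":0,"wz":0,"gripper":0.3},
    {"dx":0,"dy":0,"dz":0,"wx":0,"wy":0,"wz":0,"gripper":0.25},
    {"dx":0,"dy":0,"dz":0,"wx":0,"wy":0,"wz":0,"gripper":0},
    {"dx":0,"dy":0,"dz":0,"wx":0,"wy":0,"wz":0,"gripper":0},
    {"dx":0,"dy":0,"dz":0,"wx":0,"wy":0,"wz":0,"gripper":0},
    {"dx":0,"dy":0,"dz":0,"wx":0,"wy":0,"wz":0,"gripper":0},
  ],
)

```text
time: 16.05
position: [0.5609, 0.1777, 0.0578]
eef_rot: [0.654, 0.757, 0.0, 0.0]
wrist_force: [-0.1, 0.3, 6.2]
opening: 0.0142
gripper_force: 58.5
```

```bash
cat > st.py <<'E'
from h import *
import sys
C=np.array([float(x) for x in sys.argv[1:3]]) if len(sys.argv)>2 else np.array([.5586,.1309])
s=manip.get_state(); d=s["position"][:2]-C; r=np.linalg.norm(d); a=np.arctan2(d[1],d[0]); cw=np.array([np.sin(a),-np.cos(a)])
f=s["wrist_force"]
print(s["time"],s["position"],"r",r,"ang",np.degrees(a),"tangential resist",-f[:2]@cw,"radial",f[:2]@d/r,"fz",f[2],"tool x ang",np.degrees(np.arctan2(*Ro.from_quat(s["eef_rot"]).as_matrix()[1::-1,0])),s["opening"],s["gripper_force"],np.round(s["joint_positions"],2))
E
python3 st.py
```

```text
16.05 [0.56086006 0.17767393 0.05779901] r 0.04682850118172118 ang 87.23368727247262 tangential resist 0.14958294444019105 radial 0.3210167800093049 fz 6.165588841611623 tool x ang 98.37876212362993 0.014187957356620208 58.54803264141083 [0.24 0.37 1.43 0.   1.34 0.1 ]
```

```bash
cat > rows.py <<'E'
from h import *
import sys
# command angles (deg): start, per-row step, rows per call, number of calls
a,st,n,k=float(sys.argv[1]),float(sys.argv[2]),int(sys.argv[3]),int(sys.argv[4])
x=np.array([np.cos(np.radians(98.45)),np.sin(np.radians(98.45))]); y=np.array([x[1],-x[0]])
e=lambda t:.045*np.array([np.cos(np.radians(t)),np.sin(np.radians(t))])
for c in range(k):
    print(f"to {a-st*n:.1f}:", [tuple(np.round([(e(a-st*(i+1))-e(a-st*i))@w/.5 for w in (x,y)],4).tolist()) for i in range(n)]); a-=st*n
E
python3 rows.py 87 4 8 1; python3 rows.py 55 2.5 8 10
```

```text
to 55.0: [(-0.0015, 0.0061), (-0.0019, 0.006), (-0.0023, 0.0058), (-0.0027, 0.0057), (-0.0031, 0.0055), (-0.0035, 0.0052), (-0.0038, 0.005), (-0.0042, 0.0047)]
to 35.0: [(-0.0028, 0.0028), (-0.0029, 0.0027), (-0.003, 0.0025), (-0.0031, 0.0024), (-0.0032, 0.0023), (-0.0033, 0.0021), (-0.0034, 0.002), (-0.0035, 0.0018)]
to 15.0: [(-0.0036, 0.0017), (-0.0036, 0.0015), (-0.0037, 0.0014), (-0.0037, 0.0012), (-0.0038, 0.001), (-0.0038, 0.0009), (-0.0039, 0.0007), (-0.0039, 0.0005)]
to -5.0: [(-0.0039, 0.0004), (-0.0039, 0.0002), (-0.0039, 0.0), (-0.0039, -0.0002), (-0.0039, -0.0003), (-0.0039, -0.0005), (-0.0039, -0.0007), (-0.0038, -0.0008)]
to -25.0: [(-0.0038, -0.001), (-0.0038, -0.0012), (-0.0037, -0.0013), (-0.0036, -0.0015), (-0.0036, -0.0016), (-0.0035, -0.0018), (-0.0034, -0.0019), (-0.0033, -0.0021)]
to -45.0: [(-0.0032, -0.0022), (-0.0031, -0.0024), (-0.003, -0.0025), (-0.0029, -0.0026), (-0.0028, -0.0028), (-0.0027, -0.0029), (-0.0025, -0.003), (-0.0024, -0.0031)]
to -65.0: [(-0.0023, -0.0032), (-0.0021, -0.0033), (-0.002, -0.0034), (-0.0018, -0.0035), (-0.0017, -0.0036), (-0.0015, -0.0036), (-0.0014, -0.0037), (-0.0012, -0.0037)]
to -85.0: [(-0.001, -0.0038), (-0.0009, -0.0038), (-0.0007, -0.0039), (-0.0005, -0.0039), (-0.0004, -0.0039), (-0.0002, -0.0039), (-0.0, -0.0039), (0.0002, -0.0039)]
to -105.0: [(0.0003, -0.0039), (0.0005, -0.0039), (0.0007, -0.0039), (0.0008, -0.0038), (0.001, -0.0038), (0.0012, -0.0038), (0.0013, -0.0037), (0.0015, -0.0036)]
to -125.0: [(0.0016, -0.0036), (0.0018, -0.0035), (0.0019, -0.0034), (0.0021, -0.0033), (0.0022, -0.0032), (0.0024, -0.0031), (0.0025, -0.003), (0.0026, -0.0029)]
to -145.0: [(0.0028, -0.0028), (0.0029, -0.0027), (0.003, -0.0025), (0.0031, -0.0024), (0.0032, -0.0023), (0.0033, -0.0021), (0.0034, -0.002), (0.0035, -0.0018)]
```

Emit:
arm_command(
  deltas=[
    {"dx":-0.0015,"dy":0.0061,"dz":0,"wx":0,"wy":0,"wz":0,"gripper":0},
    {"dx":-0.0019,"dy":0.006,"dz":0,"wx":0,"wy":0,"wz":0,"gripper":0},
    {"dx":-0.0023,"dy":0.0058,"dz":0,"wx":0,"wy":0,"wz":0,"gripper":0},
    {"dx":-0.0027,"dy":0.0057,"dz":0,"wx":0,"wy":0,"wz":0,"gripper":0},
    {"dx":-0.0031,"dy":0.0055,"dz":0,"wx":0,"wy":0,"wz":0,"gripper":0},
    {"dx":-0.0035,"dy":0.0052,"dz":0,"wx":0,"wy":0,"wz":0,"gripper":0},
    {"dx":-0.0038,"dy":0.005,"dz":0,"wx":0,"wy":0,"wz":0,"gripper":0},
    {"dx":-0.0042,"dy":0.0047,"dz":0,"wx":0,"wy":0,"wz":0,"gripper":0},
  ],
)

```text
time: 17.05
position: [0.5844, 0.1697, 0.0578]
eef_rot: [0.653, 0.757, 0.001, 0.0]
wrist_force: [-1.3, 1.0, 6.0]
opening: 0.0142
gripper_force: 58.5
```

```bash
python3 st.py
```

```text
17.05 [0.58435302 0.1697383  0.0578184 ] r 0.046600768228281686 ang 56.45231197004101 tangential resist 1.6240494982454907 radial 0.10743777064191304 fz 5.954242092014274 tool x ang 98.38953402536706 0.014223918883650861 58.52026104927063 [0.22 0.42 1.36 0.   1.36 0.08]
```

Emit:
arm_command(
  deltas=[
    {"dx":-0.0028,"dy":0.0028,"dz":0,"wx":0,"wy":0,"wz":0,"gripper":0},
    {"dx":-0.0029,"dy":0.0027,"dz":0,"wx":0,"wy":0,"wz":0,"gripper":0},
    {"dx":-0.003,"dy":0.0025,"dz":0,"wx":0,"wy":0,"wz":0,"gripper":0},
    {"dx":-0.0031,"dy":0.0024,"dz":0,"wx":0,"wy":0,"wz":0,"gripper":0},
    {"dx":-0.0032,"dy":0.0023,"dz":0,"wx":0,"wy":0,"wz":0,"gripper":0},
    {"dx":-0.0033,"dy":0.0021,"dz":0,"wx":0,"wy":0,"wz":0,"gripper":0},
    {"dx":-0.0034,"dy":0.002,"dz":0,"wx":0,"wy":0,"wz":0,"gripper":0},
    {"dx":-0.0035,"dy":0.0018,"dz":0,"wx":0,"wy":0,"wz":0,"gripper":0},
  ],
)

```text
time: 18.05
position: [0.5955, 0.1587, 0.0579]
eef_rot: [0.653, 0.757, 0.001, 0.0]
wrist_force: [-0.5, 2.4, 5.1]
opening: 0.0142
gripper_force: 58.5
```

```bash
python3 st.py .5588 .1325
```

```text
18.05 [0.59550872 0.15867639 0.05785987] r 0.04508584295227872 ang 35.492049510382174 tangential resist 2.292411712899685 radial 0.9862988975410304 fz 5.127041590273609 tool x ang 98.39131339180854 0.014203877905328658 58.46337139606476 [0.2  0.44 1.33 0.   1.37 0.05]
```

Emit:
arm_command(
  deltas=[
    {"dx":-0.0036,"dy":0.0017,"dz":0,"wx":0,"wy":0,"wz":0,"gripper":0},
    {"dx":-0.0036,"dy":0.0015,"dz":0,"wx":0,"wy":0,"wz":0,"gripper":0},
    {"dx":-0.0037,"dy":0.0014,"dz":0,"wx":0,"wy":0,"wz":0,"gripper":0},
    {"dx":-0.0037,"dy":0.0012,"dz":0,"wx":0,"wy":0,"wz":0,"gripper":0},
    {"dx":-0.0038,"dy":0.001,"dz":0,"wx":0,"wy":0,"wz":0,"gripper":0},
    {"dx":-0.0038,"dy":0.0009,"dz":0,"wx":0,"wy":0,"wz":0,"gripper":0},
    {"dx":-0.0039,"dy":0.0007,"dz":0,"wx":0,"wy":0,"wz":0,"gripper":0},
    {"dx":-0.0039,"dy":0.0005,"dz":0,"wx":0,"wy":0,"wz":0,"gripper":0},
  ],
)

```text
time: 19.05
position: [0.6023, 0.1443, 0.0578]
eef_rot: [0.654, 0.757, 0.001, 0.0]
wrist_force: [1.1, 1.9, 5.0]
opening: 0.014
gripper_force: 58.5
```

```bash
python3 st.py .5588 .1325
```

```text
19.05 [0.60225052 0.14431961 0.05784767] r 0.045029446489635375 ang 15.217632835117731 tangential resist 1.5745679518750533 radial 1.5578210109817823 fz 4.978047593031597 tool x ang 98.38610211153764 0.01397573865322634 58.47980082035065 [0.18 0.45 1.32 0.   1.37 0.03]
```

Emit:
arm_command(
  deltas=[
    {"dx":-0.0039,"dy":0.0004,"dz":0,"wx":0,"wy":0,"wz":0,"gripper":0},
    {"dx":-0.0039,"dy":0.0002,"dz":0,"wx":0,"wy":0,"wz":0,"gripper":0},
    {"dx":-0.0039,"dy":0,"dz":0,"wx":0,"wy":0,"wz":0,"gripper":0},
    {"dx":-0.0039,"dy":-0.0002,"dz":0,"wx":0,"wy":0,"wz":0,"gripper":0},
    {"dx":-0.0039,"dy":-0.0003,"dz":0,"wx":0,"wy":0,"wz":0,"gripper":0},
    {"dx":-0.0039,"dy":-0.0005,"dz":0,"wx":0,"wy":0,"wz":0,"gripper":0},
    {"dx":-0.0039,"dy":-0.0007,"dz":0,"wx":0,"wy":0,"wz":0,"gripper":0},
    {"dx":-0.0038,"dy":-0.0008,"dz":0,"wx":0,"wy":0,"wz":0,"gripper":0},
  ],
)

```text
time: 20.05
position: [0.6036, 0.1286, 0.0579]
eef_rot: [0.654, 0.757, 0.001, 0.001]
wrist_force: [0.9, 1.6, 4.7]
opening: 0.0143
gripper_force: 58.5
```

```bash
python3 st.py .5588 .1325
```

```text
20.05 [0.60360434 0.12859247 0.05785624] r 0.044974410520792416 ang -4.984339328387001 tangential resist 1.6964432188077234 radial 0.7363616485085045 fz 4.744506505360961 tool x ang 98.377983613633 0.014272123556531542 58.48858594894409 [0.15 0.44 1.33 0.   1.37 0.  ]
```

Emit:
arm_command(
  deltas=[
    {"dx":-0.0038,"dy":-0.001,"dz":0,"wx":0,"wy":0,"wz":0,"gripper":0},
    {"dx":-0.0038,"dy":-0.0012,"dz":0,"wx":0,"wy":0,"wz":0,"gripper":0},
    {"dx":-0.0037,"dy":-0.0013,"dz":0,"wx":0,"wy":0,"wz":0,"gripper":0},
    {"dx":-0.0036,"dy":-0.0015,"dz":0,"wx":0,"wy":0,"wz":0,"gripper":0},
    {"dx":-0.0036,"dy":-0.0016,"dz":0,"wx":0,"wy":0,"wz":0,"gripper":0},
    {"dx":-0.0035,"dy":-0.0018,"dz":0,"wx":0,"wy":0,"wz":0,"gripper":0},
    {"dx":-0.0034,"dy":-0.0019,"dz":0,"wx":0,"wy":0,"wz":0,"gripper":0},
    {"dx":-0.0033,"dy":-0.0021,"dz":0,"wx":0,"wy":0,"wz":0,"gripper":0},
  ],
)

```text
time: 21.05
position: [0.5999, 0.1142, 0.0579]
eef_rot: [0.653, 0.757, 0.002, 0.001]
wrist_force: [6.2, 6.1, 3.1]
opening: 0.0141
gripper_force: 58.4
```

```bash
python3 st.py .5588 .1325
```

```text
21.05 [0.59987711 0.11419623 0.05794148] r 0.04497062621480776 ang -24.01753205359343 tangential resist 8.070073609712153 radial 3.167623492094428 fz 3.1319404131763378 tool x ang 98.3972597447164 0.014142682994779533 58.41156363487244 [ 0.13  0.42  1.36  0.    1.36 -0.02]
```

```bash
python3 rows.py -25 1 6 3
```

```text
to -31.0: [(-0.0013, -0.0009), (-0.0013, -0.0009), (-0.0013, -0.0009), (-0.0013, -0.0009), (-0.0012, -0.001), (-0.0012, -0.001)]
to -37.0: [(-0.0012, -0.001), (-0.0012, -0.001), (-0.0012, -0.0011), (-0.0011, -0.0011), (-0.0011, -0.0011), (-0.0011, -0.0011)]
to -43.0: [(-0.0011, -0.0011), (-0.0011, -0.0011), (-0.0011, -0.0012), (-0.001, -0.0012), (-0.001, -0.0012), (-0.001, -0.0012)]
```

Emit:
arm_command(
  deltas=[
    {"dx":-0.0013,"dy":-0.0009,"dz":0,"wx":0,"wy":0,"wz":0,"gripper":0},
    {"dx":-0.0013,"dy":-0.0009,"dz":0,"wx":0,"wy":0,"wz":0,"gripper":0},
    {"dx":-0.0013,"dy":-0.0009,"dz":0,"wx":0,"wy":0,"wz":0,"gripper":0},
    {"dx":-0.0013,"dy":-0.0009,"dz":0,"wx":0,"wy":0,"wz":0,"gripper":0},
    {"dx":-0.0012,"dy":-0.001,"dz":0,"wx":0,"wy":0,"wz":0,"gripper":0},
    {"dx":-0.0012,"dy":-0.001,"dz":0,"wx":0,"wy":0,"wz":0,"gripper":0},
    {"dx":0,"dy":0,"dz":0,"wx":0,"wy":0,"wz":0,"gripper":0},
    {"dx":0,"dy":0,"dz":0,"wx":0,"wy":0,"wz":0,"gripper":0},
  ],
)

```text
time: 22.05
position: [0.5979, 0.1104, 0.0579]
eef_rot: [0.653, 0.757, 0.002, 0.001]
wrist_force: [7.4, 6.8, 3.5]
opening: 0.0144
gripper_force: 58.4
```

```bash
python3 st.py .5588 .1325
```

```text
22.05 [0.59793497 0.11039148 0.05792932] r 0.04494811403174456 ang -29.46340914445837 tangential resist 9.513766517833332 radial 3.0960104892403573 fz 3.501369585689411 tool x ang 98.41219270384452 0.014391173347613901 58.438299894332886 [ 0.12  0.42  1.36  0.    1.36 -0.03]
```

Emit:
arm_command(
  deltas=[
    {"dx":-0.0012,"dy":-0.001,"dz":0,"wx":0,"wy":0,"wz":0,"gripper":0},
    {"dx":-0.0012,"dy":-0.001,"dz":0,"wx":0,"wy":0,"wz":0,"gripper":0},
    {"dx":-0.0012,"dy":-0.0011,"dz":0,"wx":0,"wy":0,"wz":0,"gripper":0},
    {"dx":-0.0011,"dy":-0.0011,"dz":0,"wx":0,"wy":0,"wz":0,"gripper":0},
    {"dx":-0.0011,"dy":-0.0011,"dz":0,"wx":0,"wy":0,"wz":0,"gripper":0},
    {"dx":-0.0011,"dy":-0.0011,"dz":0,"wx":0,"wy":0,"wz":0,"gripper":0},
    {"dx":0,"dy":0,"dz":0,"wx":0,"wy":0,"wz":0,"gripper":0},
    {"dx":0,"dy":0,"dz":0,"wx":0,"wy":0,"wz":0,"gripper":0},
  ],
)

```text
time: 23.05
position: [0.5956, 0.1067, 0.058]
eef_rot: [0.653, 0.757, 0.003, 0.001]
wrist_force: [9.4, 7.1, 2.0]
opening: 0.0142
gripper_force: 58.5
```

```bash
python3 st.py .5588 .1325
```

```text
23.05 [0.59561469 0.10671751 0.05803054] r 0.044945062760756146 ang -35.004771091328756 tangential resist 11.231223503899594 radial 3.6543309305701763 fz 1.9701958305240233 tool x ang 98.41469715349244 0.01415077047302304 58.4621125459671 [ 0.12  0.41  1.38  0.    1.35 -0.03]
```

```bash
python3 rows.py -37 2 5 1;python3 rows.py -47 2 5 1
```

```text
to -47.0: [(-0.0022, -0.0023), (-0.0021, -0.0024), (-0.002, -0.0024), (-0.0019, -0.0025), (-0.0018, -0.0026)]
to -57.0: [(-0.0017, -0.0026), (-0.0016, -0.0027), (-0.0015, -0.0027), (-0.0015, -0.0028), (-0.0014, -0.0028)]
```

Emit:
arm_command(
  deltas=[
    {"dx":-0.0022,"dy":-0.0023,"dz":0,"wx":0,"wy":0,"wz":0,"gripper":0},
    {"dx":-0.0021,"dy":-0.0024,"dz":0,"wx":0,"wy":0,"wz":0,"gripper":0},
    {"dx":-0.002,"dy":-0.0024,"dz":0,"wx":0,"wy":0,"wz":0,"gripper":0},
    {"dx":-0.0019,"dy":-0.0025,"dz":0,"wx":0,"wy":0,"wz":0,"gripper":0},
    {"dx":-0.0018,"dy":-0.0026,"dz":0,"wx":0,"wy":0,"wz":0,"gripper":0},
    {"dx":0,"dy":0,"dz":0,"wx":0,"wy":0,"wz":0,"gripper":0},
    {"dx":0,"dy":0,"dz":0,"wx":0,"wy":0,"wz":0,"gripper":0},
    {"dx":0,"dy":0,"dz":0,"wx":0,"wy":0,"wz":0,"gripper":0},
  ],
)

```text
time: 24.05
position: [0.5904, 0.1006, 0.058]
eef_rot: [0.653, 0.757, 0.003, 0.001]
wrist_force: [9.0, 6.0, 1.3]
opening: 0.0142
gripper_force: 58.6
```

```bash
python3 st.py .5588 .1325
```

```text
24.05 [0.59041242 0.1006044  0.05799732] r 0.04490739496641452 ang -45.25547593471029 tangential resist 10.627384242412417 radial 2.081122872883458 fz 1.3047575673075689 tool x ang 98.40614375570071 0.01424719555122133 58.57491195201874 [ 0.11  0.39  1.4   0.    1.35 -0.04]
```

Emit:
arm_command(
  deltas=[
    {"dx":-0.0017,"dy":-0.0026,"dz":0,"wx":0,"wy":0,"wz":0,"gripper":0},
    {"dx":-0.0016,"dy":-0.0027,"dz":0,"wx":0,"wy":0,"wz":0,"gripper":0},
    {"dx":-0.0015,"dy":-0.0027,"dz":0,"wx":0,"wy":0,"wz":0,"gripper":0},
    {"dx":-0.0015,"dy":-0.0028,"dz":0,"wx":0,"wy":0,"wz":0,"gripper":0},
    {"dx":-0.0014,"dy":-0.0028,"dz":0,"wx":0,"wy":0,"wz":0,"gripper":0},
    {"dx":0,"dy":0,"dz":0,"wx":0,"wy":0,"wz":0,"gripper":0},
    {"dx":0,"dy":0,"dz":0,"wx":0,"wy":0,"wz":0,"gripper":0},
    {"dx":0,"dy":0,"dz":0,"wx":0,"wy":0,"wz":0,"gripper":0},
  ],
)

```text
time: 25.05
position: [0.5845, 0.0957, 0.058]
eef_rot: [0.653, 0.757, 0.003, 0.002]
wrist_force: [11.4, 6.3, 0.9]
opening: 0.0144
gripper_force: 58.6
```

```bash
python3 st.py .5588 .1325; python3 rows.py -57 1 2 1
```

```text
25.05 [0.58453884 0.09565347 0.05803803] r 0.04494613229199907 ang -55.06409476551921 tangential resist 12.93440479767996 radial 1.321057703039818 fz 0.9231545673844457 tool x ang 98.39574762319432 0.01441081325014663 58.62216889858246 [ 0.1   0.37  1.42  0.    1.34 -0.05]
to -59.0: [(-0.0006, -0.0014), (-0.0006, -0.0014)]
```

Emit:
arm_command(
  deltas=[
    {"dx":0.0005,"dy":0.0014,"dz":0,"wx":0,"wy":0,"wz":0,"gripper":0},
    {"dx":0.0004,"dy":0.0012,"dz":0,"wx":0,"wy":0,"wz":0,"gripper":0},
    {"dx":0,"dy":0,"dz":0,"wx":0,"wy":0,"wz":0,"gripper":0},
    {"dx":0,"dy":0,"dz":0,"wx":0,"wy":0,"wz":0,"gripper":1},
    {"dx":0,"dy":0,"dz":0,"wx":0,"wy":0,"wz":0,"gripper":1},
    {"dx":0,"dy":0,"dz":0,"wx":0,"wy":0,"wz":0,"gripper":1},
    {"dx":0,"dy":0,"dz":0,"wx":0,"wy":0,"wz":0,"gripper":1},
    {"dx":0,"dy":0,"dz":0,"wx":0,"wy":0,"wz":0,"gripper":1},
  ],
)

```text
time: 26.05
position: [0.5837, 0.0954, 0.0572]
eef_rot: [0.654, 0.757, -0.0, -0.0]
wrist_force: [0.4, -0.5, 0.4]
opening: 0.0854
gripper_force: 0.0
```

Emit:
arm_command(
  deltas=[
    {"dx":0,"dy":0,"dz":-0.04,"wx":0,"wy":0,"wz":0,"gripper":1},
    {"dx":0,"dy":0,"dz":-0.08,"wx":0,"wy":0,"wz":0,"gripper":1},
    {"dx":0,"dy":0,"dz":-0.1,"wx":0,"wy":0,"wz":0,"gripper":1},
    {"dx":0,"dy":0,"dz":-0.1,"wx":0,"wy":0,"wz":0,"gripper":1},
    {"dx":-0.06,"dy":0,"dz":-0.02,"wx":0,"wy":0,"wz":0,"gripper":1},
    {"dx":-0.06,"dy":0,"dz":0,"wx":0,"wy":0,"wz":0,"gripper":1},
    {"dx":0,"dy":0,"dz":0,"wx":0,"wy":0,"wz":0,"gripper":1},
    {"dx":0,"dy":0,"dz":0,"wx":0,"wy":0,"wz":0,"gripper":1},
  ],
)

```text
time: 27.05
position: [0.5925, 0.0365, 0.2281]
eef_rot: [0.654, 0.757, 0.0, 0.0]
wrist_force: [0.5, -0.5, -0.1]
opening: 0.0857
gripper_force: 0.0
```

```bash
python3 look.py w6; python3 -c "
import cv2
im=cv2.imread('pics/w6.png')[:300,150:500]; cv2.imwrite('pics/w6c.png',cv2.resize(im,None,fx=2,fy=2,interpolation=cv2.INTER_CUBIC))"
```

```text
27.05 [0.59248567 0.03652881 0.22812632] [-0.    0.25  1.22  0.    1.67 -0.15] [ 0.54448715 -0.46488206 -0.13865749]
[[-0.146  0.989  0.001]
 [ 0.989  0.146  0.   ]
 [ 0.     0.001 -1.   ]] 0.0856902069908691
stand [([206.0, 57.0, 282.0, 218.0], 0.85), ([6.0, 240.0, 125.0, 320.0], 0.8), ([0.0, 6.0, 106.0, 101.0], 0.67)]
knob [([273.0, 58.0, 335.0, 134.0], 0.94)]
dock [([175.0, 9.0, 345.0, 291.0], 0.78), ([273.0, 54.0, 338.0, 135.0], 0.51), ([206.0, 56.0, 282.0, 217.0], 0.3)]
grip [([272.0, 54.0, 335.0, 134.0], 0.66), ([208.0, 58.0, 281.0, 217.0], 0.49)]
```

View pics/w6c.png

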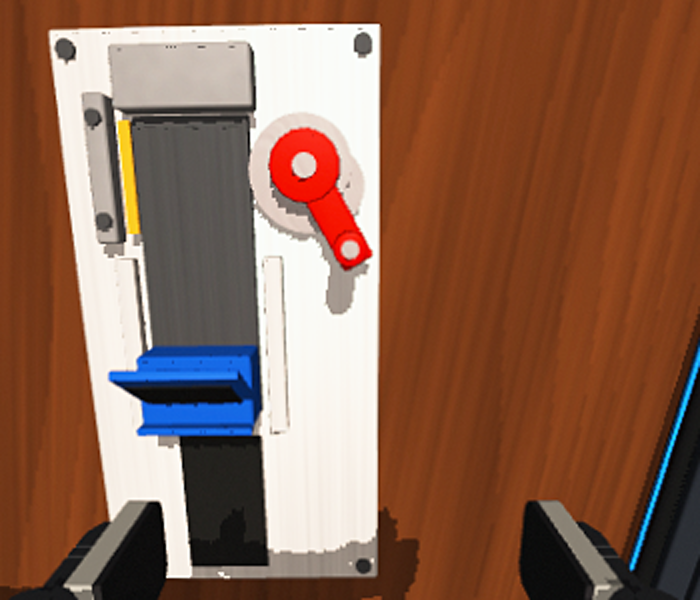

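The knob is free with its grip at crop (349,248) and its axis at (303,165), and the foot sits squeezed against the brass jaw. I'll check the small strip between post and foot (rows 110–120) numerically.

```bash
python3 - <<'E'
from h import *
u=np.array([-.148,.989])
for f,post,tip,rear in (("w5",(280,163),(295,175),None),("w6",(180,109),(190,121),None)):
    m=np.load(f+".npy",allow_pickle=True).item(); g=lambda p,z: ray(m,(p[0]/2+150,p[1]/2),z)[:2]@u
    print(f,"post face",g(post,.028),"foot tip edge",g(tip,.018))
m=np.load("w6.npy",allow_pickle=True).item(); q=lambda p,z: ray(m,(p[0]/2+150,p[1]/2),z)[:2]
d=q((349,248),.072)-q((303,165),.036); print(np.linalg.norm(d),np.degrees(np.arctan2(d[1],d[0])))
E
```

```text
w5 post face 0.07416906048883533 foot tip edge 0.069745041261298
w6 post face 0.07358020007236565 foot tip edge 0.06946104795674614
0.04411776058329283 -51.26626281954913
```

Emit:
arm_command(
  deltas=[
    {"dx":0.05,"dy":-0.07,"dz":0,"wx":0,"wy":0,"wz":0,"gripper":1},
    {"dx":0.054,"dy":-0.07,"dz":0,"wx":0,"wy":0,"wz":0,"gripper":1},
    {"dx":0,"dy":0,"dz":0.08,"wx":0,"wy":0,"wz":0,"gripper":1},
    {"dx":0,"dy":0,"dz":0.08,"wx":0,"wy":0,"wz":0,"gripper":1},
    {"dx":0,"dy":0,"dz":0,"wx":0,"wy":0,"wz":0,"gripper":1},
    {"dx":0,"dy":0,"dz":0,"wx":0,"wy":0,"wz":0,"gripper":1},
    {"dx":0,"dy":0,"dz":0,"wx":0,"wy":0,"wz":0,"gripper":1},
    {"dx":0,"dy":0,"dz":0,"wx":0,"wy":0,"wz":0,"gripper":1},
  ],
)

```text
time: 28.3
position: [0.5164, 0.0773, 0.1486]
eef_rot: [0.654, 0.757, 0.001, 0.001]
wrist_force: [-0.3, 0.7, 0.1]
opening: 0.0854
gripper_force: 0.0
```

```bash
python3 look.py w7; python3 - <<'E'
from h import *
m=np.load("w7.npy",allow_pickle=True).item()
c=proj(m,[[0.5036-.00414,0.1227+.0277,.02]])[0]; print(c); x,y=np.round(c).astype(int)
im=cv2.imread('pics/w7.png')[max(0,y-50):y+50,x-60:x+60]; cv2.imwrite('pics/w7c.png',cv2.resize(im,None,fx=6,fy=6,interpolation=cv2.INTER_NEAREST))
print(max(0,y-50),x-60)
E
```

```text
28.3 [0.51637858 0.07730649 0.14862024] [ 0.08  0.1   1.55  0.    1.49 -0.07] [-0.2744794   0.68529225  0.11731045]
[[-0.146  0.989  0.002]
 [ 0.989  0.146  0.   ]
 [-0.     0.002 -1.   ]] 0.08539485331153875
stand [([267.0, 107.0, 354.0, 308.0], 0.95), ([2.0, 5.0, 130.0, 164.0], 0.82), ([13.0, 323.0, 163.0, 400.0], 0.6)]
knob [([348.0, 107.0, 432.0, 214.0], 0.75)]
dock [([220.0, 51.0, 435.0, 357.0], 0.74)]
grip [([344.0, 105.0, 434.0, 216.0], 0.91)]
[313.78369349 106.6207465 ]
57 254
```

View pics/w7c.png

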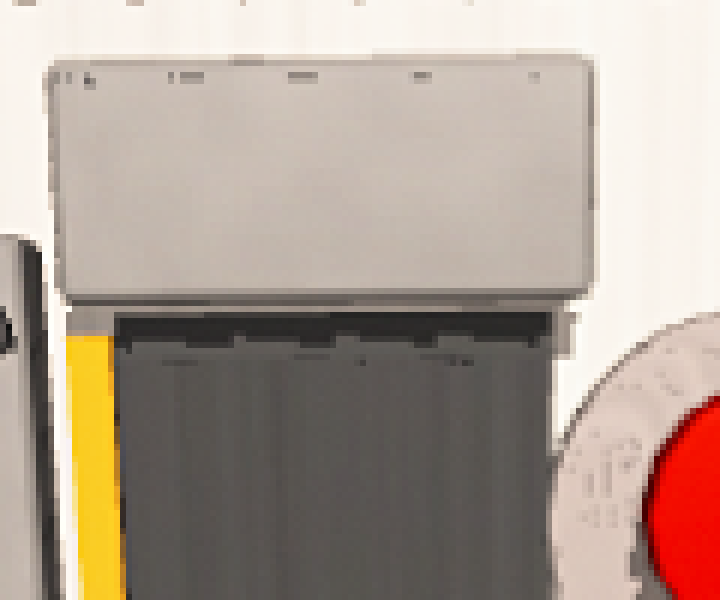

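In this close view the foot's dark end starts at row 312 and the post's edge is at row 303. That leaves at most about 1 mm between them, so the foot is home. I'll hand in.

```bash
python3 -c "
from cell import manip
print(manip.close_job())"
```

```text
the job is handed in; nothing more can be done
None
```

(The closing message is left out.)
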